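# Lock the holder into the bayonet stand and load the container

## Task

Hang the metal cup holder in the bayonet stand: let its two side lugs down the collar's entry slots onto the sill, twist it clockwise (seen from above) under the collar's roof until the lugs drop into the locking notches. Then stand the wide screw-cap container upright inside the locked holder, fully down. Keep both upright and set them down rather than dropping them, and leave the small containers, vials and big bottle where they stand.

Things in the scene. Friction and masses are not known exactly. Their poses are not given: they have to be found in the camera images.
- stand: Fixed bayonet stand: aluminium collar on four pillars over a dark base disc (112 mm wide, 8 mm thick). Origin: centre of the underside, on the bench; z up. Collar: upright-axis ring, bore 57 mm, outer 76 mm, z = 40 to 77 mm, the same after a half turn. Its two entry slots lie on the stand's +x and -x axes; each leads to a channel and a locking notch clockwise of it, seen from above.
- stand_entry (a point): Foot of the entry slot on the stand's +x side, on the sill at z = 58 mm, 33.5 mm from the axis; a twin is opposite. The slot is cut right through the collar wall, open at the top, 26 degrees (15 mm) wide. The sill runs on clockwise, seen from above, as a channel under a roof (underside z = 69 mm, top 77 mm).
- stand_notch (a point): Middle of the locking notch's floor, z = 52 mm, 33.5 mm from the axis, 60 degrees clockwise of the entry slot seen from above; a twin is opposite. It is cut 6 mm below the sill from 48 to 72 degrees beyond the slot's middle, ends in a solid wall and lies under the roof. No spring: a lug drops in by its weight.
- stand_lock (a point): Frame on the stand's axis, 12 mm above the bench (4 mm above the base disc), where the holder's origin lies when locked; its x axis points at the locking notch (stand x turned 60 degrees clockwise seen from above), z up.
- holder: Loose turned aluminium cup, 100 mm tall, 53 mm wide, 0.15 to 0.31 kg, foot tapered to 42 mm over the lowest 12 mm; starts upright on the bench. Origin: centre of the underside; z up. Two lugs on its +x and -x sides reach 44 mm from the axis, 9 mm wide, z = 40 to 48 mm. Two grey flat grip pads on its +y and -y sides, 57 mm across, 26 mm wide, z = 68 to 100 mm (rim): grip across them.
- holder_seat (a point): Centre of the floor of the open recess in the holder's top, 60 mm above the holder's origin; the recess is about 45 mm wide and 40 mm deep. Axes as the holder's.
- container: Loose screw-cap container, 88 mm tall, 0.05 to 0.1 kg: white body 39 mm wide up to z = 71 mm, ribbed cap 42 mm wide above; the widest of the three screw-cap containers. Origin: centre of the underside; z up. Starts upright on the bench with two bystanders near it.
- control_a: Bystander: slim screw-cap container, 26 mm diameter, 83 mm tall, loose; origin centre of underside. Stands near the wide container.
- vial_a: Bystander: vial, 21 mm diameter, 72 mm tall, loose; origin centre of underside. Stands near the wide container.
- control_b: Bystander: slim screw-cap container, 25 mm diameter, 80 mm tall, loose; origin centre of underside. Stands on the lug side of the holder.
- vial_b: Bystander: vial, 21 mm diameter, 72 mm tall, loose; origin centre of underside. Stands on the other lug side of the holder.
- bottle: Bystander: tall bottle, 93 mm diameter, 226 mm tall, loose, 0.8 kg, at the back of the bench; origin centre of underside. Nothing else over 160 mm tall stands among the work; a rack of 120 mm tubes is between it and the robot, the tall centrifuge left of y = 0.3 m.
There are look-alikes about, which are no part of the job. What is shaped like the holder but red is not meant.

How it is judged:
By the outcome, as a careful person would: the job done as asked, in the order asked, and still so for the second after the job is handed in, with the robot touching nothing.
It also fails if it takes over 64 s, if anything falls off the work surface, if the arm or the gripper's body presses on something with over 40 N, if the wrist force passes 120 N, or if a joint passes its speed limit or range.

## Robot

A 6-joint arm with a two-finger parallel gripper is mounted at the origin on the work surface; the furniture and walls round the work are solid. World frame = base frame: x ahead of the robot, y to its left, z up, the work surface at z = 0. Lengths are in m, angles in rad, forces in N, time in s.
With the tool pointing down it reaches from about 0.375 to 0.9 m from the base axis. Payload 3.1 kg.
Tool frame: the origin (TCP) lies between the finger pads; the fingertips stand 11 mm ahead of it and the grasp point (between the pads) lies 8 mm behind it; z points along the fingers, y is the direction in which the jaws open and shut (so a half turn about z gives the same grasp; the last joint's range is limited). The gripper opens to 85 mm and grips with 20 to 120 N. Pads are 22 mm wide; open, the fingers measure 114 mm over their backs; the gripper's body (76 mm by 85 mm) begins 54 mm behind the grasp point. The pads swing forward as they close: fully open they stand 13 mm farther back than shut.
Start: joints at [-1.45, 0.527, 1.433, -0, 1.181, -0.178], TCP at [0.185, -0.597, 0.242] pointing down, gripper open.
Joint ranges: [-3.08, 3.08], [-0.75, 2.2], [0.22, 2.44], [-1.43, 4.57], [0, 2.65], [-2.85, 2.85]. Speed limits (rad/s): [2.79, 2.79, 3.14, 3.14, 3.14, 3.14].

## Interface

Orientations are given as a unit quaternion [x, y, z, w].
In Python, from station import manip gives the robot as it stands. The module is installed in compiled form; this text tells all that it offers.
- The arm moves only by the tool arm_command, never from a script. Its argument "rows" is a list of rows, each a list of 3 entries, a list of its own where there are three numbers: the shift along the world's x, y, z in mm, then the turn about the world's z in rad, then the closure, from -1 (fully open) to 1 (shut), so that 0 is half open. A call has 1 to 12 rows; each row shifts and turns the commanded pose from where the row before left it; what a row does not reach is not made up. A row lasts 1/8 s, in which the tool goes at most 62.5 mm and 10.7 degrees, less where a joint would pass 70% of its speed; a pose out of reach is approached as far as the arm can. A call with a gripper value outside its range is refused whole. The fingers move at their own pace and stop on an object; "squeeze" is the grip in N (left out, the last holds). Time passes only in rows, so rows that do not move let the fingers close. It gives the time, the measured TCP pose, the force and the opening at its end, in the units of the state.
- manip.sense(): the state, without advancing time (a new reading comes with each control period).
- manip.snapshot(name): name is "scene" or "top" or "wrist"; returns the picture (400x640x3 uint8, blue, green, red); there is no depth.
- manip.get_calibration(name): a dict with "fovy" (degrees; the focal length in pixels is half the picture's height over the tangent of half this angle, whatever the lens; pixels are square), "cx", "cy" (the principal point, pixels), "R" (3x3) and "t" (3): a world point X has camera coordinates R X + t. Camera axes: x right, y down, z forward; pixel columns grow to the right and rows downward; lengths in m; the calibration is good to about 2 mm. A picture is of the moment at which its call begins: read the wrist's pose just before it. get_calibration takes no time and is no camera call; for the wrist camera it gives the pose at the moment of the call.
- manip.sign_off(): hands the job in, once; it reports no verdict.
The state is a dict: "t": time; "q": joint angles; "qd": joint speeds; "tau": joint torques, N m; "tcp_pos": TCP position; "tool_rot": TCP orientation; "force": force on the tool from outside, world axes, zero at the start; "ft_torque": the same for the moment, N m; "finger_gap": opening from 0.0 (shut) to 1.0 (fully open).
Only numpy, scipy, OpenCV 4.12 (cv2) and the standard library are available. Lean on these libraries where they do the work, as an engineer would, in place of code of your own. Each camera call takes 0.05 s, during which the arm holds its last target.

## Working session

There is one attempt and no reset: what is moved stays moved. The work goes in short steps, Python scripts to look and compute and a tool call to move; the robot and the scene stay as the last step left them, time stands still between calls to the robot, and variables do not carry over. Pictures are saved under pics/ and viewed, and the job is handed in when it is done.

Besides the shell and the picture viewer there is one more tool, called after ">>>" as name([rows], argument=value, ...), one row to a line, values as JSON. arm_command: Moves the arm, as the interface text tells. Its arguments: {"type":"object","properties":{"rows":{"type":"array","items":{"type":"array"}},"squeeze":{"type":"number"}},"required":["rows"]}

```bash
mkdir -p pics
python3 - <<'E'
from station import manip
import cv2,numpy as np
for n in ["scene","top","wrist"]:
    c=manip.get_calibration(n); im=manip.snapshot(n); cv2.imwrite(f"pics/{n}0.png",im)
    np.savez(f"{n}0.npz",**{k:np.array(v) for k,v in c.items()})
    print(n,c)
print(manip.sense())
E
```

```text
scene {'fovy': 53.59912971022618, 'cx': 316.97539410232855, 'cy': 203.01840211436388, 'R': array([[ 0.420412  ,  0.90730265, -0.00746052],
       [ 0.7195663 , -0.33840777, -0.60638644],
       [-0.55270072,  0.2495638 , -0.7951351 ]]), 't': array([-0.15500451, -0.31475089,  1.17215397])}
top {'fovy': 52.439257035440164, 'cx': 319.797380276397, 'cy': 200.72060873927006, 'R': array([[ 0.0261494 , -0.99948692,  0.01849634],
       [-0.98777755, -0.02867831, -0.1532092 ],
       [ 0.15366103, -0.01426394, -0.98802066]]), 't': array([-0.07486449,  0.4821722 ,  1.09961063])}
wrist {'fovy': 59.18741869607934, 'cx': 321.4227313724174, 'cy': 196.90085222236047, 'R': array([[ 0.2968767 , -0.9549127 , -0.00244263],
       [-0.9211547 , -0.28705382,  0.26281955],
       [-0.25167089, -0.07577496, -0.96484191]]), 't': array([-0.62417958, -0.03601506,  0.37880189])}
{'t': 0.15, 'q': array([-1.44949415e+00,  5.28231961e-01,  1.43360418e+00,  4.10956101e-05,
        1.18138354e+00, -1.78488889e-01]), 'qd': array([ 0.0015995 , -0.00087214, -0.00460947,  0.0007263 , -0.00208779,
       -0.00059373]), 'tau': array([ 1.26013674e-03, -4.42743766e+01, -1.78276813e+01, -2.63237516e-04,
        5.58578322e-03, -5.85723853e-06]), 'tcp_pos': array([ 0.18455677, -0.59658544,  0.24157231]), 'tool_rot': array([ 9.88787524e-01,  1.49327059e-01,  4.22531121e-05, -8.12633671e-04]), 'force': array([-0.79103868,  0.44985907, -0.96794937]), 'ft_torque': array([ 0.0042984 ,  0.05916993, -0.01808455]), 'finger_gap': 0.9987911442993005}
```

View pics/scene0.png

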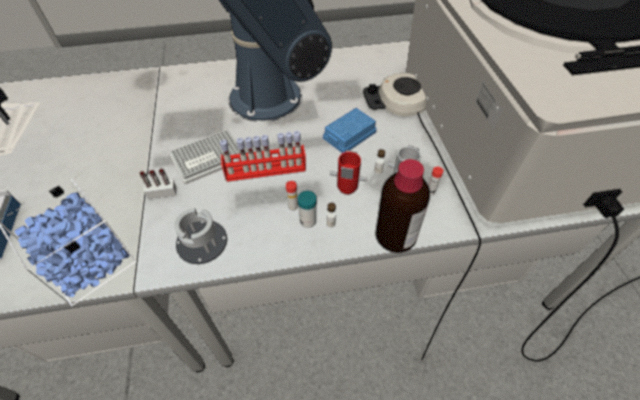

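View pics/top0.png

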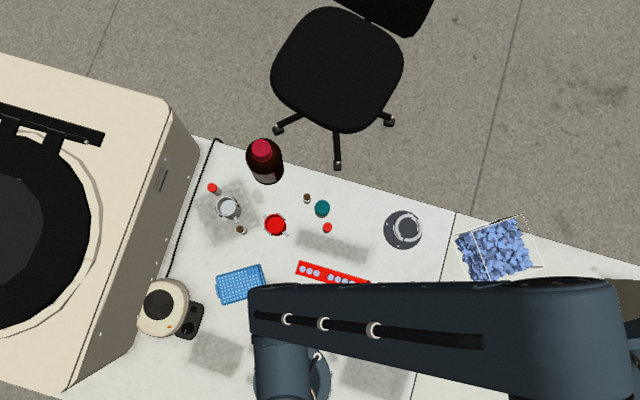

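View pics/wrist0.png

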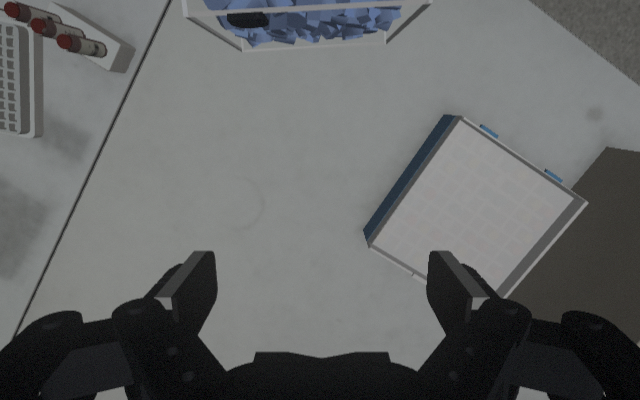

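Scene: the metal cup is at top(228,207) and the red look-alike at top(275,225). The wide teal-cap container is at top(322,208) and the stand at top(404,230). I'll enlarge these areas next.

```bash
cat > h.py <<'E'
import numpy as np,cv2
def ray(c,u,v,z):
    f=200/np.tan(np.radians(float(c['fovy']))/2)
    d=np.array([(u-float(c['cx']))/f,(v-float(c['cy']))/f,1.])
    R=np.array(c['R']);t=np.array(c['t']); o=-R.T@t; d=R.T@d
    return o+d*(z-o[2])/d[2]
def proj(c,X):
    f=200/np.tan(np.radians(float(c['fovy']))/2)
    p=np.array(c['R'])@np.array(X,float)+np.array(c['t'])
    return np.array([f*p[0]/p[2]+float(c['cx']),f*p[1]/p[2]+float(c['cy'])])
def crop(im,x0,y0,w,h,s,name):
    cv2.imwrite(name,cv2.resize(im[y0:y0+h,x0:x0+w],None,fx=s,fy=s,interpolation=cv2.INTER_CUBIC))
E
python3 - <<'E'
from h import *
t=dict(np.load('top0.npz'));s=dict(np.load('scene0.npz'))
for n,u,v,z in [("holder",228,207,.1),("red",275,225,.1),("cont",322,208,.088),("stand",407,227,.077),("vial",307,198,.072),("ctl_a",327,228,.083),("ctlb",212,188,.08),("vialb",240,230,.072),("bottle",263,150,.226)]:
    X=ray(t,u,v,z);print(n,X.round(3),proj(s,X).round(0))
im=cv2.imread('pics/top0.png');crop(im,190,160,160,100,5,'pics/tc1.png');crop(im,370,190,80,60,10,'pics/tc2.png')
im=cv2.imread('pics/scene0.png');crop(im,270,130,180,120,4,'pics/sc1.png');crop(im,160,190,90,80,7,'pics/sc2.png')
E
```

```text
holder [0.451 0.18  0.1  ] [405. 153.]
red [0.407 0.055 0.1  ] [346. 158.]
cont [ 0.457 -0.067  0.088] [305. 195.]
stand [ 0.413 -0.297  0.077] [194. 221.]
vial [ 0.485 -0.026  0.072] [329. 203.]
ctl_a [ 0.404 -0.082  0.083] [289. 182.]
ctlb [0.504 0.23  0.08 ] [435. 168.]
vialb [0.393 0.15  0.072] [379. 150.]
bottle [0.573 0.079 0.226] [406. 165.]
```

View pics/tc1.png

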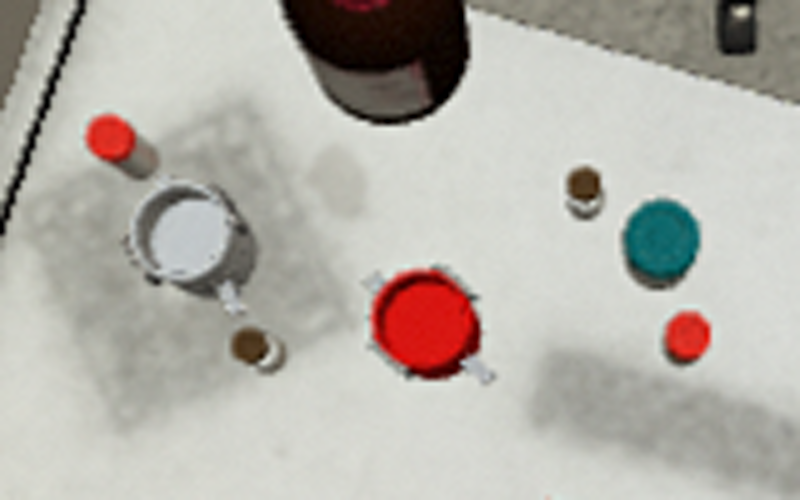

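View pics/tc2.png

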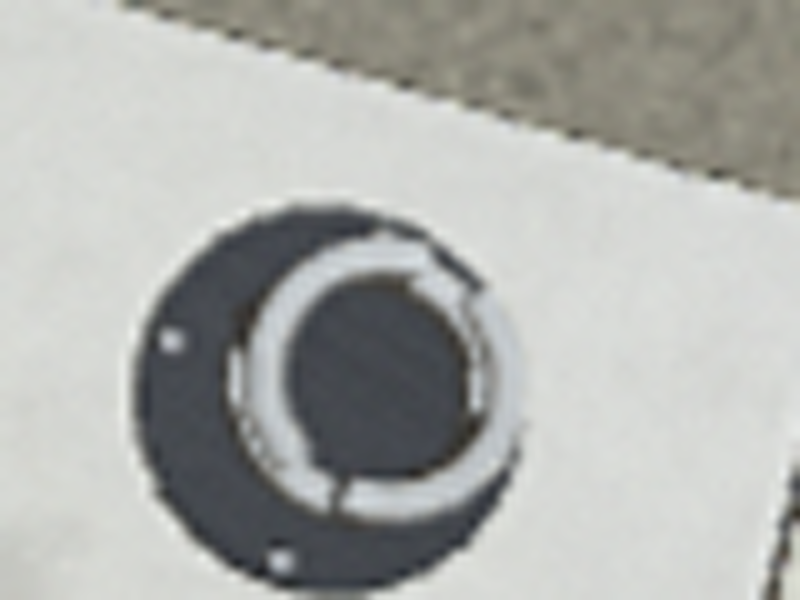

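View pics/sc1.png

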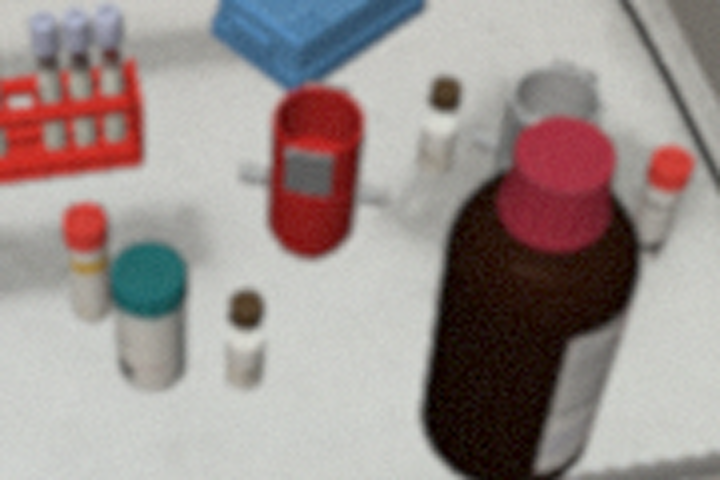

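View pics/sc2.png

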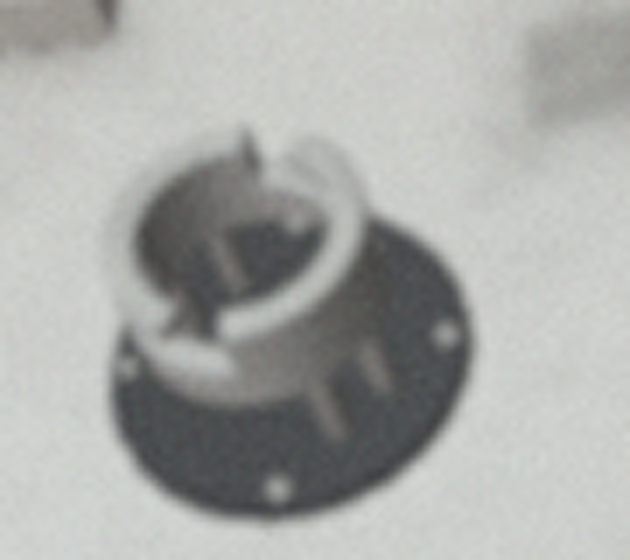

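Run:
```python
from h import *
t=dict(np.load('top0.npz'));w=dict(np.load('wrist0.npz'))
print('disc',ray(t,403,229.9,.008),'ring',ray(t,408.5,227.7,.077))
for n,u,v in [("slotA",415.5,217.5),("slotB",401,239)]: print(n,ray(t,u,v,.077))
cx,cy=190,160
for n,u,v,z in [("rim",188,236,.1),("lug",232,296,.044),("vialb",250,346,.072),("ctlb",110,137,.08),("contcap",661,238,.088),("ctla",688,336,.083),("viala",584,184,.072),("redcup",426,322,.1),("redlug",485,371,.044)]: print(n,ray(t,cx+u/5,cy+v/5,z).round(4))
R=w['R'];tt=w['t'];o=-R.T@tt;print('cam',o,'axis',R[2]);tcp=np.array([ 0.18455677, -0.59658544,  0.24157231])
v=np.array([0.98878,.149327]);th=2*np.arctan2(v[1],v[0]);print('yaw x',th)
X=np.array([np.cos(th),np.sin(th),0]);Y=np.array([np.sin(th),-np.cos(th),0])
print('cam in tool', (o-tcp)@X,(o-tcp)@Y,o[2]-tcp[2],'axis',R[2]@X,R[2]@Y)
```

```text
disc [ 0.41133163 -0.30161605  0.008     ] ring [ 0.41155666 -0.30114872  0.077     ]
slotA [ 0.43966422 -0.3203126   0.077     ]
slotB [ 0.38071039 -0.28078893  0.077     ]
rim [0.4501 0.1812 0.1   ]
lug [0.4249 0.167  0.044 ]
vialb [0.3954 0.1505 0.072 ]
ctlb [0.5054 0.2306 0.08  ]
contcap [ 0.4579 -0.0677  0.088 ]
ctla [ 0.4063 -0.0835  0.083 ]
viala [ 0.4885 -0.0254  0.072 ]
redcup [0.4083 0.0544 0.1   ]
redlug [0.3875 0.0262 0.044 ]
cam [ 0.24746234 -0.57767157  0.37342476] axis [-0.25167089 -0.07577496 -0.96484191]
yaw x 0.2997775625245388
cam in tool 0.06568553381616112 0.0005061418484625066 0.13185244932088952 axis -0.2628238477338884 -0.0019247893986066283
```

>>> arm_command([
  [[30,40,0],0,-1],
  [[38,50,0],0,-1],
  [[38,50,0],0,-1],
  [[38,50,0],0,-1],
  [[38,50,0],0,-1],
  [[30,40,0],0,-1],
  [[14,15,0],0,-1],
  [[0,0,0],0,-1],
  [[0,0,0],0,-1],
])

```text
t: 1.27
tcp_pos: [0.4095, -0.3037, 0.2422]
tool_rot: [0.989, 0.149, -0.0, 0.0]
force: [-0.5, 0.5, -1.2]
finger_gap: 1.001
```

```bash
cat > shot.py <<'E'
import sys
from station import manip
from h import *
def shot(n,name):
    s=manip.sense();c=manip.get_calibration(n);im=manip.snapshot(n)
    cv2.imwrite(f"pics/{name}.png",im);np.savez(f"{name}.npz",**{k:np.array(v) for k,v in c.items()})
    q=s['tool_rot'];th=2*np.degrees(np.arctan2(q[1],q[0]))
    print(s['t'],s['tcp_pos'].round(4),'th',round(th,2),'tilt',q[2:].round(4),'F',s['force'].round(1),'gap',round(s['finger_gap'],3),'q',s['q'].round(2))
    return s,c,im
if __name__=='__main__': shot(sys.argv[1],sys.argv[2])
E
python3 shot.py wrist w1
```

```text
1.275 [ 0.4095 -0.3037  0.2422] th 17.16 tilt [-0.0002  0.0001] F [-0.5  0.5 -1.2] gap 1.001 q [-0.86  0.37  1.72 -0.    1.05  0.41]
```

View pics/w1.png

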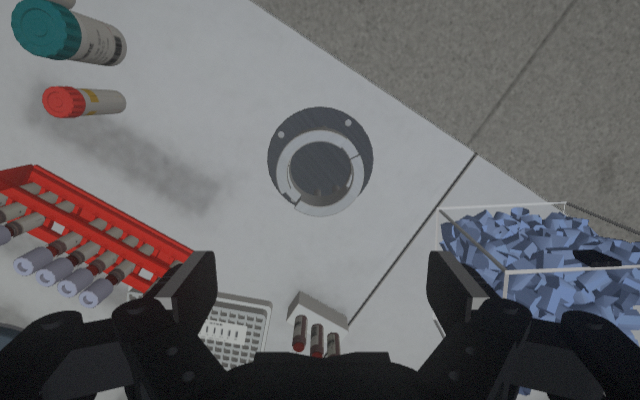

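Run:
```python
from h import *
im=cv2.imread('pics/w1.png');crop(im,260,100,120,120,5,'pics/w1c.png')
```

```text
(no output)
```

View pics/w1c.png

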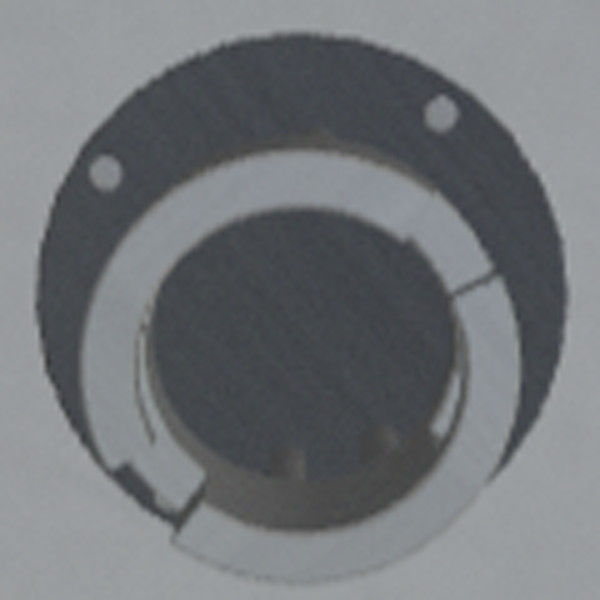

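```bash
cat > fitstand.py <<'E'
from h import *
from scipy.optimize import least_squares
w=dict(np.load('w1.npz'))
P=lambda u,v,z: ray(w,260+u/5,100+v/5,z)[:2]
def fit(pts,z,r=None):
    p=np.array([P(u,v,z) for u,v in pts])
    s=least_squares(lambda a:np.hypot(*(p-a[:2]).T)-(a[2] if r is None else r),[.41,-.3,.04]);return s.x,np.abs(s.fun).max()
print('outer',fit([(80,350),(108,258),(200,170),(300,148),(400,172),(521,370),(490,490),(420,553),(305,582),(180,540)],.077))
print('disc',fit([(38,280),(70,170),(150,82),(300,33),(440,75),(530,170),(566,290)],.008))
print('bore',fit([(160,285),(230,225),(300,207),(370,217),(380,513),(305,532),(240,515)],.077))
c=np.array(fit([(80,350),(108,258),(200,170),(300,148),(400,172),(521,370),(490,490),(420,553),(305,582),(180,540)],.077)[0][:2])
for n,u,v in [("A1o",435,193),("A1i",407,240),("A2o",498,278),("A2i",453,296),("B1o",178,540),("B1i",206,490)]:
    d=P(u,v,.077)-c;print(n,np.degrees(np.arctan2(d[1],d[0])).round(1),np.hypot(*d).round(4))
E
python3 fitstand.py
```

```text
outer (array([ 0.41378657, -0.30198592,  0.03809934]), np.float64(0.0009190572249564363))
disc (array([ 0.41340934, -0.30148769,  0.05530052]), np.float64(0.00033550721514377657))
bore (array([ 0.4139429 , -0.30235916,  0.02845901]), np.float64(0.00042318071899463336))
A1o -18.6 0.0377
A1i -20.4 0.0287
A2o -46.5 0.0369
A2i -45.4 0.0287
B1o 161.1 0.0374
B1i 158.3 0.027
```

>>> arm_command([
  [[5,45,0],0,-1],
  [[5,60,0],0.05,-1],
  [[5,60,0],0.05,-1],
  [[5,60,0],0.05,-1],
  [[5,60,0],0.06,-1],
  [[5,60,0],0,-1],
  [[5,60,0],0,-1],
  [[5,50,0],0,-1],
  [[0,30,0],0,-1],
  [[0,0,0],0,-1],
  [[0,0,0],0,-1],
])

```text
t: 2.7
tcp_pos: [0.4501, 0.1807, 0.2422]
tool_rot: [0.968, 0.252, -0.0, 0.0]
force: [0.9, 0.1, 0.4]
finger_gap: 1.004
```

```bash
python3 shot.py wrist w2; python3 -c "
from h import *
im=cv2.imread('pics/w2.png');crop(im,200,80,200,150,4,'pics/w2c.png')"
```

```text
2.7 [0.4501 0.1807 0.2422] th 29.14 tilt [-0.0003  0.0003] F [0.9 0.1 0.4] gap 1.004 q [ 0.15  0.34  1.77 -0.    1.03  1.21]
```

View pics/w2.png

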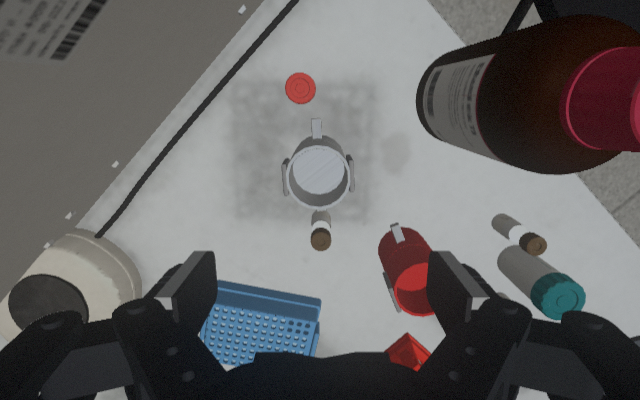

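View pics/w2c.png

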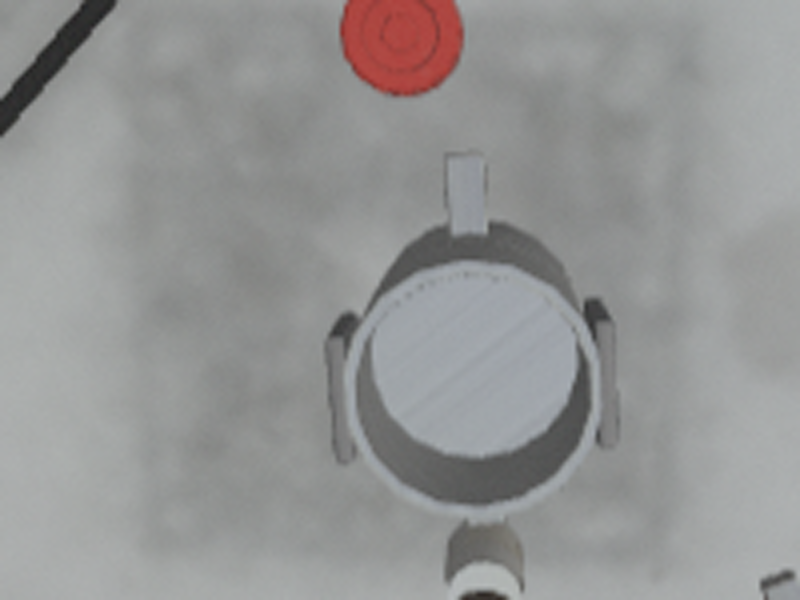

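Run:
```python
from h import *
from scipy.optimize import least_squares
w=dict(np.load('w2.npz'))
P=lambda u,v,z: ray(w,200+u/4,80+v/4,z)[:2]
pts=[(345,380),(365,305),(420,268),(473,260),(530,275),(585,325),(602,390),(590,440),(545,497),(480,517),(420,503),(365,455)]
p=np.array([P(u,v,.1) for u,v in pts])
s=least_squares(lambda a:np.hypot(*(p-a[:2]).T)-a[2],[.45,.18,.026]);print(s.x,np.abs(s.fun).max());c=s.x[:2]
ang=lambda d:np.degrees(np.arctan2(d[1],d[0]))
l1,l2,r1,r2=[P(*q,.1) for q in [(328,338),(340,462),(611,322),(617,446)]]
print('padL dir',ang(l1-l2),'padR',ang(r1-r2),'centre pads',(l1+l2+r1+r2)/4,'width',np.hypot(*((l1+l2-r1-r2)/2)),'axis',ang((l1+l2-r1-r2)/2)-90)
lt=(P(447,153,.048)+P(487,155,.048))/2;print('lug',ang(lt-c),np.hypot(*(lt-c)))
for n,u,v,z in [("ctlb",402,33,.08)]: print(n,P(u,v,z))
f=ray(w,320,238,.072);print('vialb',f)
```

```text
[0.45474705 0.18613477 0.02593281] 0.0010461137012361885
padL dir 33.017789859978535 padR 33.31884522634152 centre pads [0.45448229 0.18560606] width 0.05576846402519421 axis 32.57456681549583
lug 31.26453579592694 0.04343942026609534
ctlb [0.50771811 0.23184072]
vialb [0.40069285 0.15430333 0.072     ]
```

>>> arm_command([
  [[2,3,-35],0.03,-1],
  [[2,2,-35],0.03,-1],
  [[0,0,0],0,-1],
  [[0,0,0],0,-1],
])

```text
t: 3.25
tcp_pos: [0.4546, 0.1862, 0.1731]
tool_rot: [0.96, 0.28, 0.0, 0.0]
force: [0.2, -0.4, 0.6]
finger_gap: 0.998
```

```bash
python3 shot.py wrist w3; python3 -c "
from h import *
im=cv2.imread('pics/w3.png');crop(im,220,70,200,150,4,'pics/w3c.png')"
```

```text
3.25 [0.4546 0.1862 0.1731] th 32.54 tilt [0.0005 0.0001] F [ 0.2 -0.4  0.6] gap 0.998 q [ 0.16  0.45  1.83 -0.    0.85  1.16]
```

View pics/w3c.png

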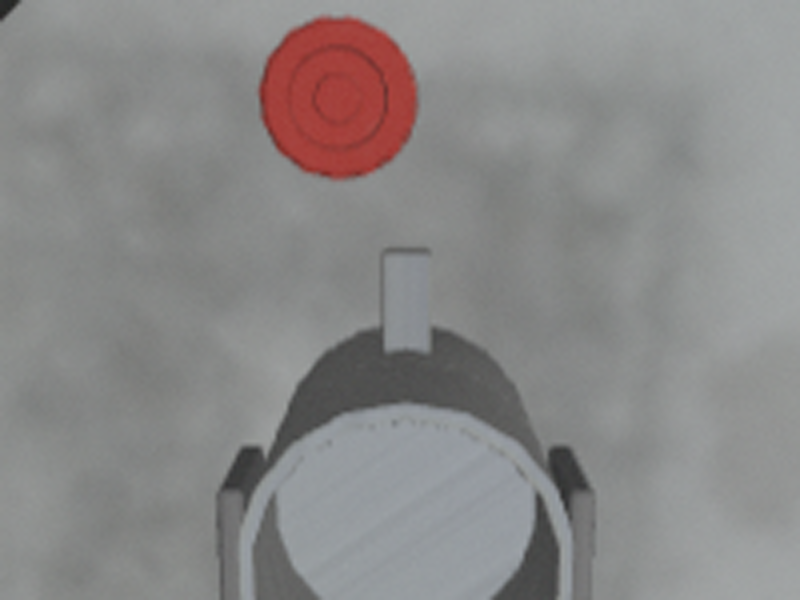

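```bash
python3 -c "
from h import *
im=cv2.imread('pics/w3.png');crop(im,250,150,150,130,5,'pics/w3d.png')"
```

```text
(no output)
```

View pics/w3d.png

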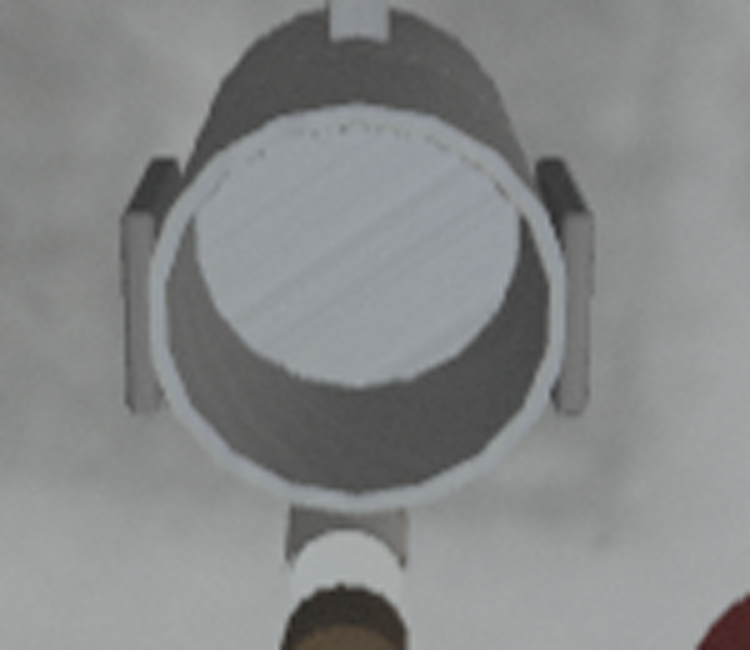

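Run:
```python
from h import *
from scipy.optimize import least_squares
w=dict(np.load('w3.npz'))
P=lambda u,v,z: ray(w,250+u/5,150+v/5,z)[:2]
pts=[(149,300),(170,210),(230,140),(360,103),(480,135),(550,225),(566,310),(540,400),(470,480),(360,511),(250,480),(170,390)]
p=np.array([P(u,v,.1) for u,v in pts])
s=least_squares(lambda a:np.hypot(*(p-a[:2]).T)-a[2],[.45,.18,.026]);print(s.x,np.abs(s.fun).max());c=s.x[:2]
l1,l2,r1,r2=[P(*q,.1) for q in [(123,213),(127,410),(594,213),(588,410)]]
print((l1+l2+r1+r2)/4)
ang=lambda d:np.degrees(np.arctan2(d[1],d[0]));lt=ray(w,220+406.5/4,70+252/4,.048)[:2];print(ang(lt-c),np.hypot(*(lt-c)))
```

```text
[0.45485224 0.1860288  0.02586436] 0.0005518865627846328
[0.45469213 0.18586585]
32.50564095306071 0.04334876099100942
```

>>> arm_command([
  [[0,0,-30],0,-1],
  [[0,0,-30],0,-1],
  [[0,0,-20],0,-1],
  [[0,0,-11],0,-1],
  [[0,0,0],0,-1],
  [[0,0,0],0,0.2],
  [[0,0,0],0,1],
  [[0,0,0],0,1],
  [[0,0,0],0,1],
  [[0,0,0],0,1],
  [[0,0,0],0,1],
], squeeze=60)

```text
t: 4.68
tcp_pos: [0.4547, 0.187, 0.0825]
tool_rot: [0.96, 0.281, 0.001, 0.0]
force: [-0.1, -1.6, 6.5]
finger_gap: 0.657
```

```bash
python3 shot.py wrist w4
```

```text
4.675 [0.4547 0.187  0.0825] th 32.65 tilt [0.0012 0.0002] F [-0.1 -1.6  6.5] gap 0.657 q [ 0.16  0.62  1.9  -0.    0.62  1.16]
```

View pics/w4.png

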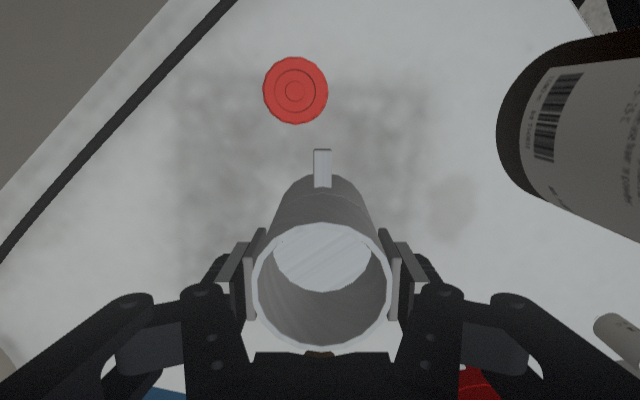

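>>> arm_command([
  [[0,0,10],0,1],
  [[0,0,30],0,1],
  [[0,0,40],0,1],
  [[0,0,40],0,1],
  [[0,0,30],0,1],
  [[0,0,15],0,1],
  [[0,0,0],0,1],
])

```text
t: 5.6
tcp_pos: [0.4541, 0.1871, 0.2477]
tool_rot: [0.96, 0.281, 0.001, 0.0]
force: [0.4, 0.1, -2.7]
finger_gap: 0.653
```

>>> arm_command([
  [[-2,-20,0],-0.05,1],
  [[-4,-45,0],-0.12,1],
  [[-4,-50,0],-0.12,1],
  [[-4,-50,0],-0.12,1],
  [[-5,-55,0],-0.12,1],
  [[-4,-55,0],-0.12,1],
  [[-4,-55,0],-0.12,1],
  [[-4,-55,0],-0.12,1],
  [[-4,-50,0],-0.12,1],
  [[-4,-40,0],-0.1,1],
  [[-2,-14,0],-0.03,1],
  [[0,0,0],0,1],
])

```text
t: 7.1
tcp_pos: [0.4122, -0.3017, 0.2454]
tool_rot: [0.96, -0.282, -0.001, -0.001]
force: [-0.2, -0.6, -2.1]
finger_gap: 0.655
```

```bash
python3 shot.py wrist w5; python3 shot.py scene s5; python3 -c "
from h import *
im=cv2.imread('pics/s5.png');crop(im,140,100,120,160,4,'pics/s5c.png')"
```

```text
7.1 [ 0.4122 -0.3017  0.2454] th -32.71 tilt [-0.001  -0.0009] F [-0.2 -0.6 -2.1] gap 0.655 q [-0.85  0.37  1.71  0.    1.06  1.29]
7.15 [ 0.4122 -0.3006  0.2455] th -32.64 tilt [-0.0012 -0.0012] F [ 0.1  0.2 -3.2] gap 0.654 q [-0.85  0.37  1.71  0.    1.06  1.29]
```

View pics/w5.png

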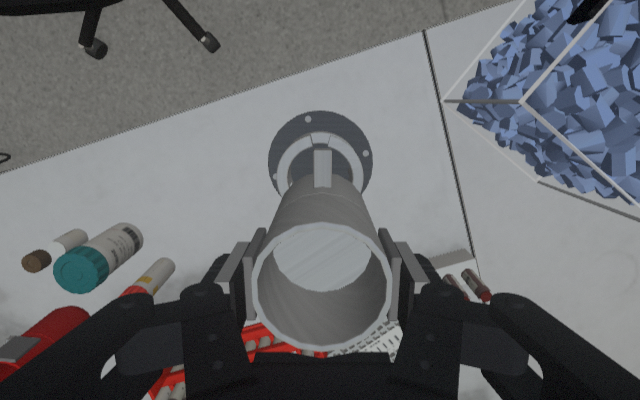

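View pics/s5c.png

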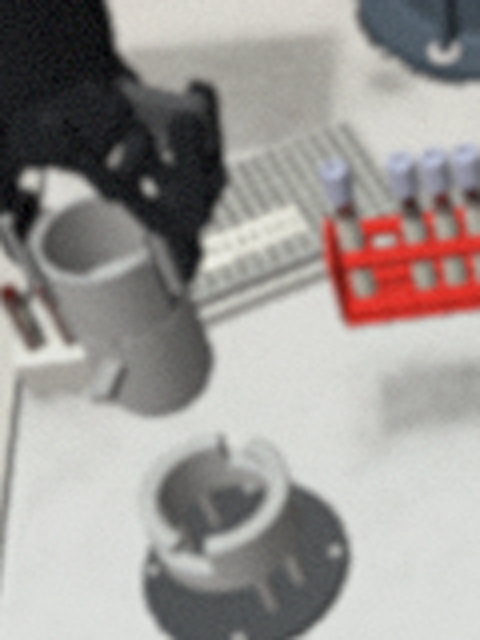

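```bash
python3 -c "
from h import *
im=cv2.imread('pics/w5.png');crop(im,260,100,120,110,6,'pics/w5c.png')"
```

```text
(no output)
```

View pics/w5c.png

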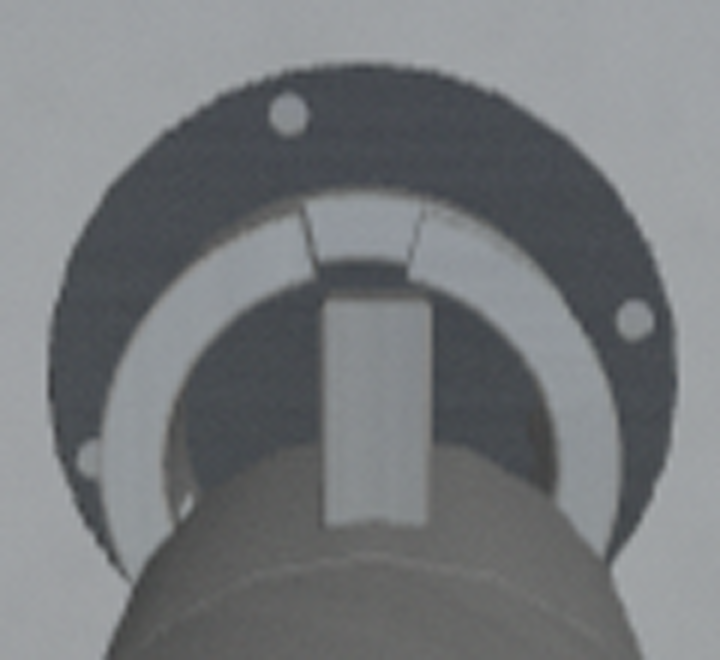

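Run:
```python
from h import *
from scipy.optimize import least_squares
w=dict(np.load('w5.npz'))
P=lambda u,v,z: ray(w,260+u/6,100+v/6,z)[:2]
def fit(pts,z,r):
    p=np.array([P(u,v,z) for u,v in pts])
    s=least_squares(lambda a:np.hypot(*(p-a[:2]).T)-r,[.41,-.3]);return s.x,np.abs(s.fun).max()
c,e=fit([(102,470),(125,370),(180,285),(260,225),(302,207),(425,207),(480,230),(550,285),(605,370),(622,450)],.077,.038);print(c,e)
print(fit([(48,370),(75,250),(150,150),(250,85),(360,63),(470,82),(570,150),(650,260),(677,360),(650,490)],.008,.056))
ang=lambda d:np.degrees(np.arctan2(d[1],d[0]))
a=[ang(P(*q,.077)-c) for q in [(302,207),(425,207),(318,268),(408,275)]];print(a,np.mean(a))
# lug: bottom of holder z = .2454-.0825
b=.2454-.0825
for z,q in [(b+.048,((323,297),(431,297)))]:
    m=(P(*q[0],z)+P(*q[1],z))/2; print('lug tip',m,'w',np.hypot(*(P(*q[0],z)-P(*q[1],z))))
    m2=(P(325,520,z)+P(429,520,z))/2;print('lug root',m2,ang(m-m2))
    cc=m-.044*np.array([np.cos(np.radians(-32.7)),np.sin(np.radians(-32.7))]);print('holder axis',cc)
# rim
pts=[(251,285),(270,240),(322,223),(375,240),(392,285),(370,330),(322,349),(275,330)]
p=np.array([ray(w,u,v,b+.1)[:2] for u,v in pts]);s=least_squares(lambda a:np.hypot(*(p-a[:2]).T)-a[2],[.41,-.3,.026]);print('rim',s.x,np.abs(s.fun).max())
```

```text
[ 0.41285895 -0.30205211] 0.0008106355083475625
(array([ 0.41234153, -0.30063727]), np.float64(0.0011613530511810147))
[np.float64(-19.661362500100605), np.float64(-45.52341976462107), np.float64(-20.0888928511779), np.float64(-45.216926764116685)] -32.62265047000407
lug tip [ 0.44841825 -0.3267037 ] w 0.00849987109125962
lug root [ 0.43319518 -0.31698285] -32.56068167706923
holder axis [ 0.41139178 -0.30293313]
rim [ 0.41238301 -0.30319516  0.02555965] 0.0007082526011713067
```

>>> arm_command([
  [[0,0,-20],0,1],
  [[0,0,-30],0,1],
  [[0,0,-18],0,1],
  [[0,0,-4],0,1],
  [[0,0,0],0,1],
  [[0,0,0],0,1],
])

```text
t: 7.95
tcp_pos: [0.4135, -0.3021, 0.1752]
tool_rot: [0.96, -0.281, 0.001, 0.0]
force: [0.1, 0.3, -2.1]
finger_gap: 0.656
```

```bash
python3 shot.py wrist w6; python3 shot.py scene s6;python3 shot.py top t6; python3 -c "
from h import *
im=cv2.imread('pics/w6.png');crop(im,240,80,160,150,4,'pics/w6c.png')
a=cv2.imread('pics/s6.png')[150:280,150:250];b=cv2.imread('pics/t6.png')[180:280,360:450]
crop(a,0,0,100,130,4,'pics/s6c.png');crop(b,0,0,90,100,5,'pics/t6c.png')"
```

```text
7.95 [ 0.4135 -0.3021  0.1752] th -32.63 tilt [0.0008 0.0005] F [ 0.1  0.3 -2.1] gap 0.656 q [-0.85  0.47  1.78  0.    0.88  1.29]
8.0 [ 0.4134 -0.3023  0.1752] th -32.64 tilt [0.0009 0.0005] F [-0.1  0.4 -2.4] gap 0.651 q [-0.85  0.47  1.78  0.    0.88  1.29]
8.05 [ 0.4133 -0.3023  0.1751] th -32.65 tilt [0.0007 0.0004] F [-0.1 -1.  -2.5] gap 0.657 q [-0.85  0.47  1.78  0.    0.88  1.29]
```

View pics/w6c.png

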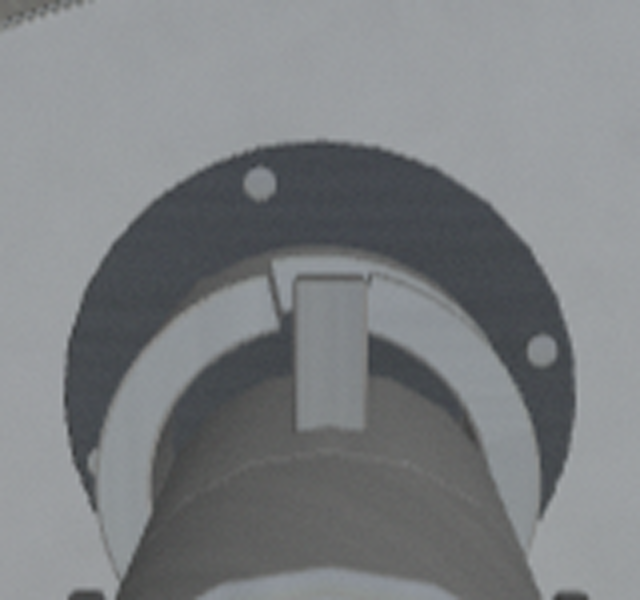

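View pics/s6c.png

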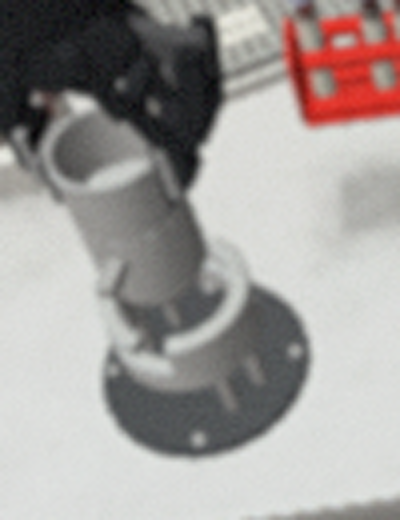

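```bash
cat > m6.py <<'E'
from h import *
from scipy.optimize import least_squares
w=dict(np.load('w6.npz'))
P=lambda u,v,z: ray(w,240+u/4,80+v/4,z)[:2]
def fit(pts,z,r):
    p=np.array([P(u,v,z) for u,v in pts])
    s=least_squares(lambda a:np.hypot(*(p-a[:2]).T)-r,[.41,-.3]);return s.x,np.abs(s.fun).max()
c,e=fit([(98,490),(115,410),(160,335),(210,293),(270,262),(375,273),(440,303),(490,350),(530,420),(541,490)],.077,.038);print(c,e)
print(fit([(65,390),(90,300),(150,215),(220,165),(320,141),(430,170),(510,240),(560,320),(575,390),(560,460)],.008,.056))
ang=lambda d:np.degrees(np.arctan2(d[1],d[0]))
b=.1752-.0825; z=b+.048
m=(P(295,277,z)+P(368,277,z))/2;m2=(P(296,430,z)+P(366,430,z))/2
print('lug',m,m2,ang(m-m2),np.hypot(*(P(295,277,z)-P(368,277,z))))
th=np.radians(-32.6);X=np.array([np.cos(th),np.sin(th)]);Y=np.array([-X[1],X[0]])
print('axis',m-.044*X,'rel stand in (X,Y)',(m-.044*X-c)@X,(m-.044*X-c)@Y)
# lug tip angle about c
print('slot edge',[ang(P(*q,.077)-c) for q in [(270,262),(280,325),(372,285)]])
pts=None
E
python3 m6.py; python3 -c "
from h import *
im=cv2.imread('pics/w6.png');crop(im,220,180,200,170,4,'pics/w6d.png')"
```

```text
[ 0.41318541 -0.30172766] 0.0015449319877547593
(array([ 0.41179389, -0.3002385 ]), np.float64(0.0017338081326275304))
lug [ 0.44985087 -0.32728087] [ 0.43418576 -0.31723894] -32.66140074147404 0.008630238366863758
axis [ 0.41278297 -0.30357496] rel stand in (X,Y) 0.0006562299802835259 -0.0017730832784793743
slot edge [np.float64(-20.94279813857934), np.float64(-19.819534634137185), np.float64(-46.512355463726365)]
```

View pics/w6d.png

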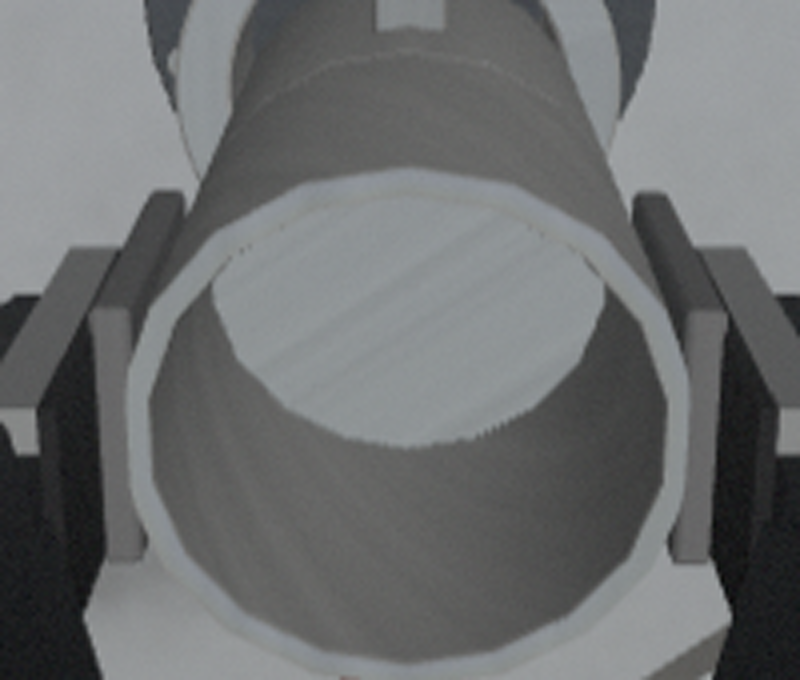

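View pics/t6c.png

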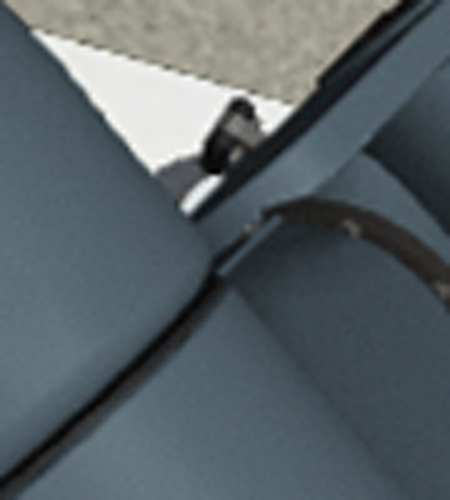

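>>> arm_command([
  [[0.5,1,-5],0,1],
  [[0,0,-10],0,1],
  [[0,0,-10],0,1],
  [[0,0,-10],0,1],
  [[0,0,-7],0,1],
  [[0,0,0],0,1],
])

```text
t: 8.85
tcp_pos: [0.4131, -0.3007, 0.1315]
tool_rot: [0.96, -0.281, -0.001, -0.0]
force: [0.6, -0.7, -1.3]
finger_gap: 0.656
```

```bash
python3 shot.py wrist w7; python3 shot.py scene s7; python3 -c "
from h import *
im=cv2.imread('pics/w7.png');crop(im,240,60,160,150,4,'pics/w7c.png')
a=cv2.imread('pics/s7.png')[150:280,150:250]
crop(a,0,0,100,130,4,'pics/s7c.png')"
```

```text
8.85 [ 0.4131 -0.3007  0.1315] th -32.67 tilt [-0.0007 -0.0005] F [ 0.6 -0.7 -1.3] gap 0.656 q [-0.85  0.55  1.82 -0.    0.78  1.29]
8.9 [ 0.4133 -0.301   0.132 ] th -32.67 tilt [-0.0003 -0.0002] F [ 0.7 -0.2 -2.2] gap 0.659 q [-0.85  0.55  1.82  0.    0.78  1.29]
```

View pics/w7c.png

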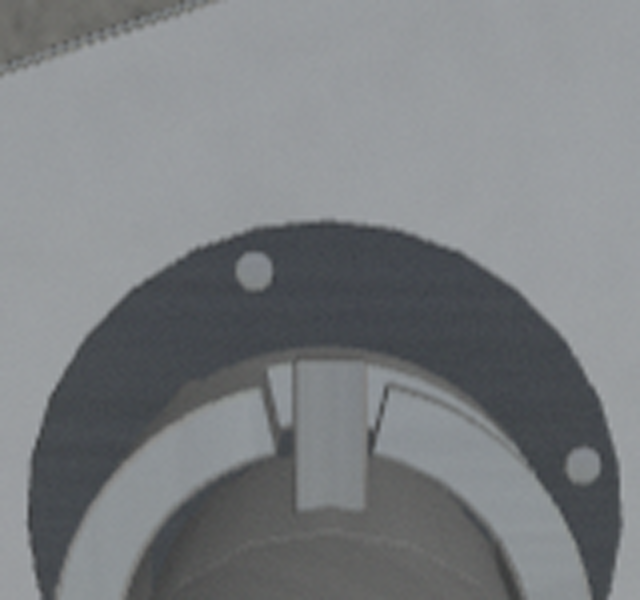

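View pics/s7c.png

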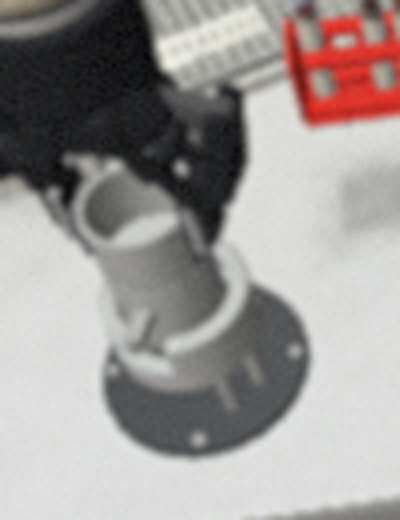

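>>> arm_command([
  [[0.3,0.5,-8],0,1],
  [[0,0,-8],0,1],
  [[0,0,-7],0,1],
  [[0,0,-4],0,1],
  [[0,0,-2],0,1],
  [[0,0,0],0,1],
  [[0,0,0],0,1],
])

```text
t: 9.82
tcp_pos: [0.4138, -0.3007, 0.1035]
tool_rot: [0.96, -0.281, 0.0, 0.0]
force: [0.6, -0.7, -2.8]
finger_gap: 0.656
```

>>> arm_command([
  [[0,0,-1],0,1],
  [[0,0,-1],0,1],
  [[0,0,-1],0,1],
  [[0,0,0],0,1],
  [[0,0,0],0,1],
])

```text
t: 10.45
tcp_pos: [0.4136, -0.3005, 0.1005]
tool_rot: [0.96, -0.281, 0.0, 0.0]
force: [-0.2, 0.6, 1.5]
finger_gap: 0.66
```

```bash
python3 shot.py wrist w8; python3 -c "
from h import *
im=cv2.imread('pics/w8.png');crop(im,200,80,240,200,3,'pics/w8c.png')"
```

```text
10.45 [ 0.4136 -0.3005  0.1005] th -32.67 tilt [0. 0.] F [-0.2  0.6  1.5] gap 0.66 q [-0.85  0.6   1.84  0.    0.7   1.29]
```

View pics/w8c.png

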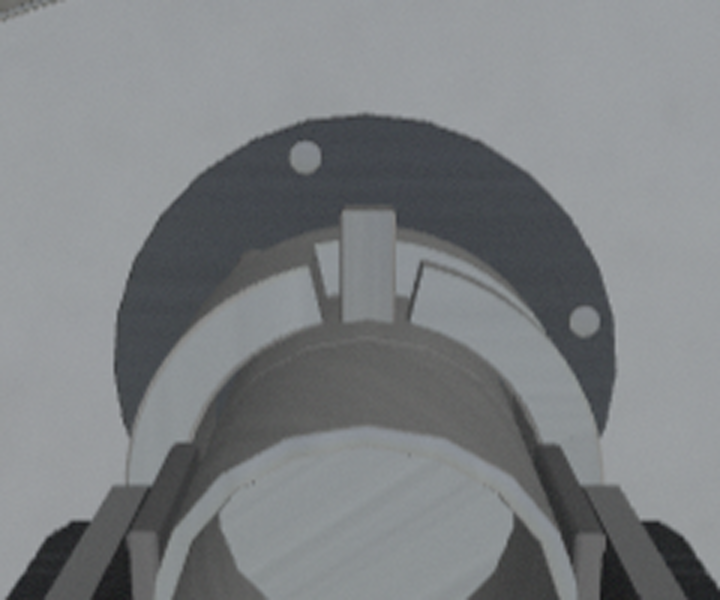

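>>> arm_command([
  [[0,0,0],-0.05,1],
  [[0,0,0],-0.1,1],
  [[0,0,0],-0.1,1],
  [[0,0,0],-0.1,1],
  [[0,0,0],-0.1,1],
  [[0,0,0],-0.1,1],
  [[0,0,0],-0.1,1],
  [[0,0,0],-0.1,1],
  [[0,0,0],-0.05,1],
  [[0,0,0],0,1],
])

```text
t: 11.75
tcp_pos: [0.4141, -0.301, 0.1005]
tool_rot: [0.774, -0.633, 0.001, 0.0]
force: [0.3, -0.3, -0.1]
finger_gap: 0.657
```

```bash
python3 shot.py wrist w9; python3 -c "
from h import *
im=cv2.imread('pics/w9.png');crop(im,200,80,240,200,3,'pics/w9c.png')
from station import manip
print(manip.sense()['ft_torque'])"
```

```text
11.75 [ 0.4141 -0.301   0.1005] th -78.49 tilt [0.0007 0.0001] F [ 0.3 -0.3 -0.1] gap 0.657 q [-0.85  0.6   1.84  0.    0.7   2.09]
[-0.02504146 -0.07686115  0.01017713]
```

View pics/w9c.png

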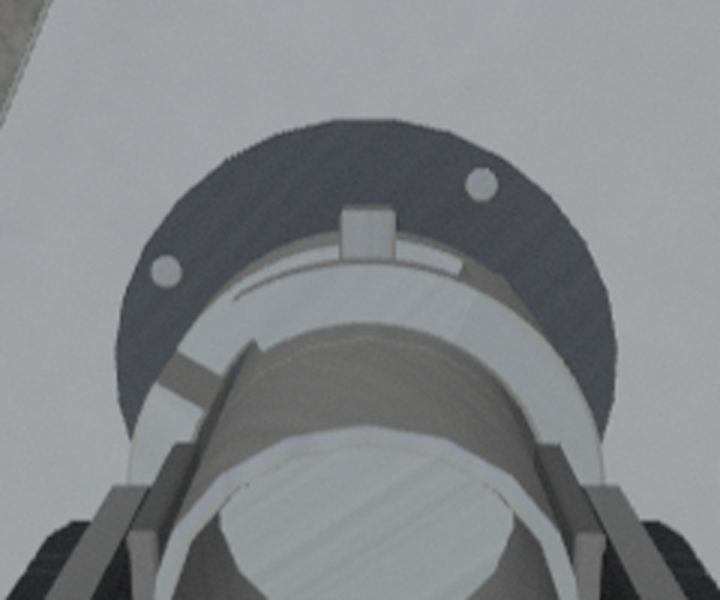

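>>> arm_command([
  [[0,0,0],-0.08,1],
  [[0,0,0],-0.1,1],
  [[0,0,0],-0.068,1],
  [[0,0,0],0,1],
  [[0,0,-1],0,1],
  [[0,0,-1],0,1],
  [[0,0,-0.5],0,1],
  [[0,0,0],0,1],
])

```text
t: 12.8
tcp_pos: [0.4136, -0.3005, 0.0977]
tool_rot: [-0.69, 0.724, 0.0, 0.0]
force: [0.2, -0.2, -2.4]
finger_gap: 0.654
```

>>> arm_command([
  [[0,0,-1],0,1],
  [[0,0,-1],0,1],
  [[0,0,-1],0,1],
  [[0,0,-0.5],0,1],
  [[0,0,0],0,1],
  [[0,0,0],0,1],
])

```text
t: 13.55
tcp_pos: [0.4137, -0.3005, 0.0945]
tool_rot: [-0.69, 0.724, -0.0, 0.0]
force: [-0.8, 0.9, 1.6]
finger_gap: 0.659
```

```bash
python3 shot.py wrist w10; python3 shot.py scene s10; python3 -c "
from h import *
im=cv2.imread('pics/w10.png');crop(im,200,80,240,200,3,'pics/w10c.png')
a=cv2.imread('pics/s10.png')
crop(a,150,150,100,130,4,'pics/s10c.png')"
```

```text
13.55 [ 0.4137 -0.3005  0.0945] th 267.29 tilt [-0.  0.] F [-0.8  0.9  1.6] gap 0.659 q [-0.85  0.61  1.84  0.    0.69  2.34]
13.6 [ 0.4137 -0.3005  0.0945] th 267.28 tilt [-0.  0.] F [-0.4  0.5  2. ] gap 0.654 q [-0.85  0.61  1.84  0.    0.69  2.34]
```

View pics/w10c.png

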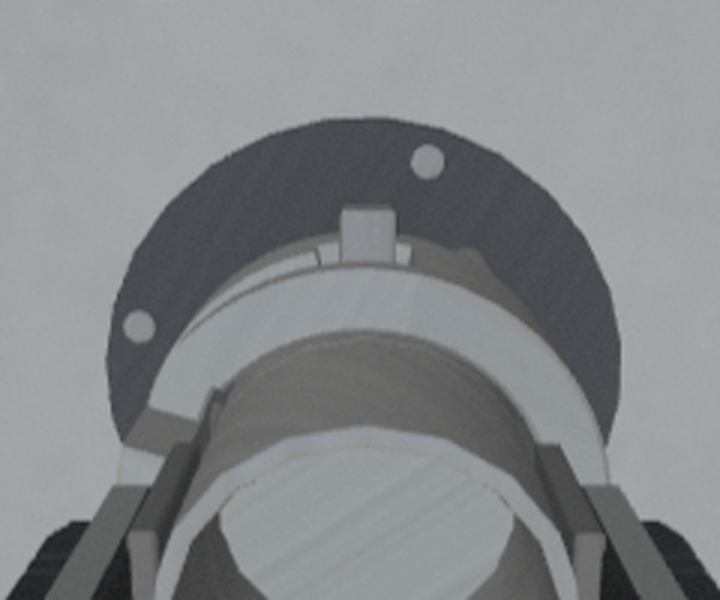

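View pics/s10c.png

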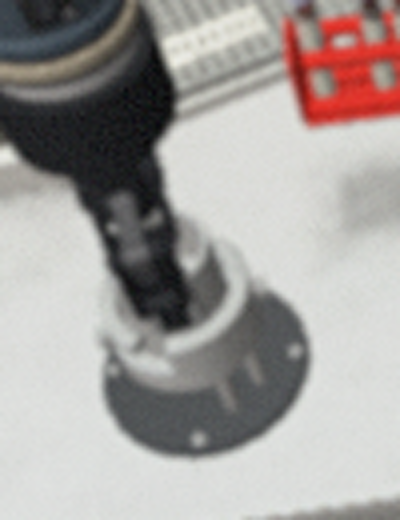

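>>> arm_command([
  [[0,0,0],0,0],
  [[0,0,0],0,-1],
  [[0,0,0],0,-1],
  [[0,0,0],0,-1],
  [[0,0,0],0,-1],
  [[0,0,30],0,-1],
  [[0,0,50],0,-1],
  [[0,0,50],0,-1],
  [[0,0,16],0,-1],
  [[0,0,0],0,-1],
  [[0,0,0],0,-1],
])

```text
t: 15.02
tcp_pos: [0.4131, -0.2999, 0.2393]
tool_rot: [-0.69, 0.724, 0.001, 0.0]
force: [-0.4, -0.3, -0.5]
finger_gap: 0.999
```

```bash
python3 shot.py wrist w11; python3 -c "
from h import *
im=cv2.imread('pics/w11.png');crop(im,240,90,160,150,4,'pics/w11c.png')"
```

```text
15.025 [ 0.4131 -0.2999  0.2393] th 267.28 tilt [0.001 0.   ] F [-0.4 -0.3 -0.5] gap 0.999 q [-0.85  0.38  1.72 -0.    1.05  2.34]
```

View pics/w11c.png

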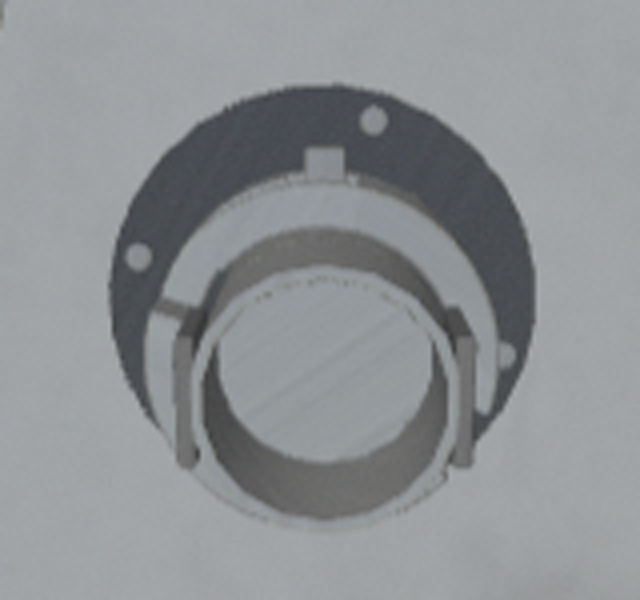

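Run:
```python
from h import *
from scipy.optimize import least_squares
w=dict(np.load('w11.npz'))
P=lambda u,v,z: ray(w,240+u/4,90+v/4,z)[:2]
def fit(pts,z):
    p=np.array([P(u,v,z) for u,v in pts])
    s=least_squares(lambda a:np.hypot(*(p-a[:2]).T)-a[2],[.41,-.3,.02]);return s.x,np.abs(s.fun).max()
print('recess rim',fit([(205,380),(222,320),(265,287),(325,276),(390,290),(432,325),(447,390),(430,465),(390,503),(325,519),(250,500),(215,450)],.112))
print('floor',fit([(222,370),(245,420),(285,452),(325,463),(370,453),(410,425),(432,370)],.072))
```

```text
recess rim (array([ 0.41209137, -0.30151339,  0.02398531]), np.float64(0.0009001413973850104))
floor (array([ 0.4115402 , -0.2999678 ,  0.02292194]), np.float64(0.0003205676773233336))
```

>>> arm_command([
  [[2,10,0],0.1,-1],
  [[4,20,0],0.18,-1],
  [[4,20,0],0.18,-1],
  [[4,20,0],0.18,-1],
  [[4,22,0],0.18,-1],
  [[4,22,0],0.18,-1],
  [[4,22,0],0.18,-1],
  [[4,22,0],0.18,-1],
  [[4,22,0],0.18,-1],
  [[4,22,0],0.18,-1],
  [[4,20,0],0.18,-1],
  [[2,10,0],0.18,-1],
])

```text
t: 16.58
tcp_pos: [0.4569, -0.0673, 0.2389]
tool_rot: [0.973, 0.232, -0.001, -0.001]
force: [-0.3, -0.2, 0.8]
finger_gap: 0.999
```

>>> arm_command([
  [[1,0,0],0.15,-1],
  [[0,0,0],0,-1],
  [[0,0,0],0,-1],
])

```text
t: 16.95
tcp_pos: [0.4583, -0.0685, 0.2396]
tool_rot: [0.954, 0.3, -0.001, -0.001]
force: [-0.8, -0.1, 0.2]
finger_gap: 1.002
```

```bash
python3 shot.py wrist w12; python3 -c "
from h import *
im=cv2.imread('pics/w12.png');crop(im,240,70,160,150,4,'pics/w12c.png')"
```

```text
16.95 [ 0.4583 -0.0685  0.2396] th 34.92 tilt [-0.0007 -0.0006] F [-0.8 -0.1  0.2] gap 1.002 q [-0.39  0.32  1.83 -0.    1.    0.57]
```

View pics/w12.png

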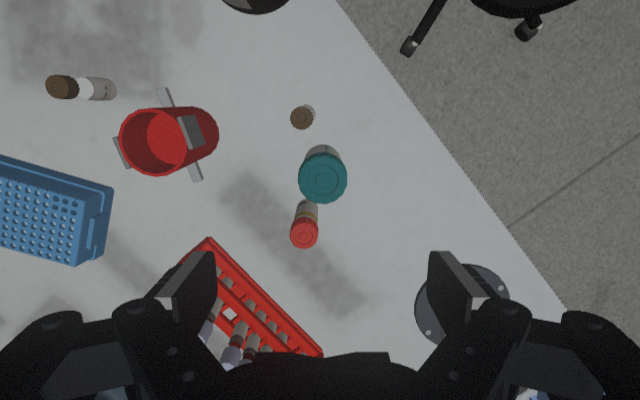

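View pics/w12c.png

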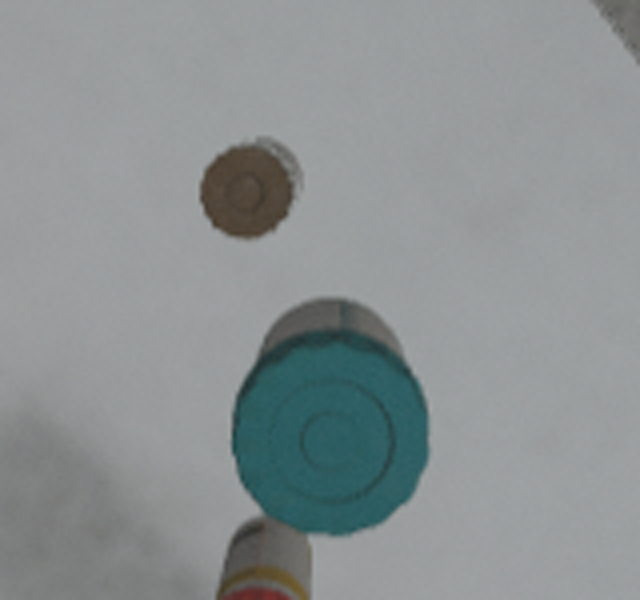

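Run:
```python
from h import *
w=dict(np.load('w12.npz'))
P=lambda u,v,z: ray(w,240+u/4,70+v/4,z)[:2]
c=P(331,437,.088);print('cap',c,np.hypot(*(P(234,437,.088)-P(428,437,.088))))
for n,q in [('vial_a',P(246,191,.072)),('ctl_a',ray(w,304,232,.083)[:2])]:
    d=q-c;print(n,q,np.degrees(np.arctan2(d[1],d[0])),np.hypot(*d))
```

```text
cap [ 0.46152464 -0.06742781] 0.03993296782507765
vial_a [ 0.49128768 -0.02500137] 54.949534085066496 0.05182509839878151
ctl_a [ 0.41266783 -0.08173032] -163.68295181078358 0.05090726452356329
```

>>> arm_command([
  [[3,1,-30],0,-1],
  [[0,0,-45],0,-1],
  [[0,0,-45],0,-1],
  [[0,0,-30],0,-1],
  [[0,0,-15],0,-1],
  [[0,0,-5],0,-1],
  [[0,0,0],0,-1],
  [[0,0,0],0,0.2],
  [[0,0,0],0,1],
  [[0,0,0],0,1],
  [[0,0,0],0,1],
  [[0,0,0],0,1],
], squeeze=40)

```text
t: 18.5
tcp_pos: [0.462, -0.0676, 0.0711]
tool_rot: [0.954, 0.301, 0.001, 0.0]
force: [-0.6, 0.7, 6.6]
finger_gap: 0.484
```

>>> arm_command([
  [[0,0,0],0,1],
  [[0,0,0],0,1],
])

```text
t: 18.75
tcp_pos: [0.462, -0.0676, 0.0711]
tool_rot: [0.954, 0.301, 0.001, 0.0]
force: [-0.2, 0.7, 6.5]
finger_gap: 0.48
```

```bash
python3 shot.py wrist w13
```

```text
18.75 [ 0.462  -0.0676  0.0711] th 35.05 tilt [0.0006 0.0004] F [-0.2  0.7  6.5] gap 0.48 q [-0.39  0.63  1.96  0.    0.55  0.57]
```

View pics/w13.png

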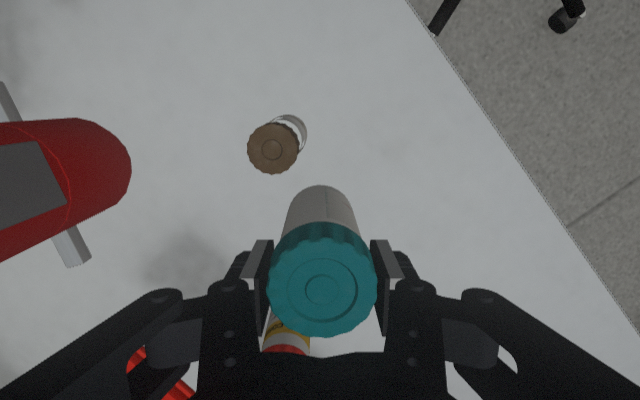

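>>> arm_command([
  [[0,0,8],0,1],
  [[0,0,30],0,1],
  [[0,0,40],0,1],
  [[0,0,40],0,1],
  [[0,0,25],0,1],
  [[0,0,7],0,1],
  [[-4,-18,0],0,1],
  [[-9,-43,0],0,1],
  [[-10,-48,0],0,1],
  [[-10,-48,0],0,1],
  [[-9,-43,0],0,1],
  [[-5,-25,0],0,1],
])

```text
t: 20.3
tcp_pos: [0.4136, -0.2943, 0.2191]
tool_rot: [0.954, 0.3, -0.0, -0.001]
force: [-0.4, -0.2, -0.9]
finger_gap: 0.481
```

>>> arm_command([
  [[-2,-8,0],0,1],
  [[0,0,0],0,1],
  [[0,0,0],0,1],
  [[0,0,0],0,1],
])

```text
t: 20.8
tcp_pos: [0.4128, -0.2993, 0.2203]
tool_rot: [0.953, 0.302, -0.0, -0.0]
force: [0.4, 0.1, -1.0]
finger_gap: 0.481
```

```bash
python3 shot.py wrist w14; python3 shot.py scene s14; python3 -c "
from h import *
im=cv2.imread('pics/w14.png');crop(im,230,100,180,170,4,'pics/w14c.png')
a=cv2.imread('pics/s14.png')
crop(a,140,100,120,160,4,'pics/s14c.png')"
```

```text
20.8 [ 0.4128 -0.2993  0.2203] th 35.14 tilt [-0.     -0.0003] F [ 0.4  0.1 -1. ] gap 0.481 q [-0.85  0.4   1.74  0.    1.    0.11]
20.85 [ 0.4129 -0.2995  0.2204] th 35.13 tilt [ 0.     -0.0002] F [-0.3  0.5 -0.5] gap 0.482 q [-0.85  0.4   1.74  0.    1.    0.11]
```

View pics/w14c.png

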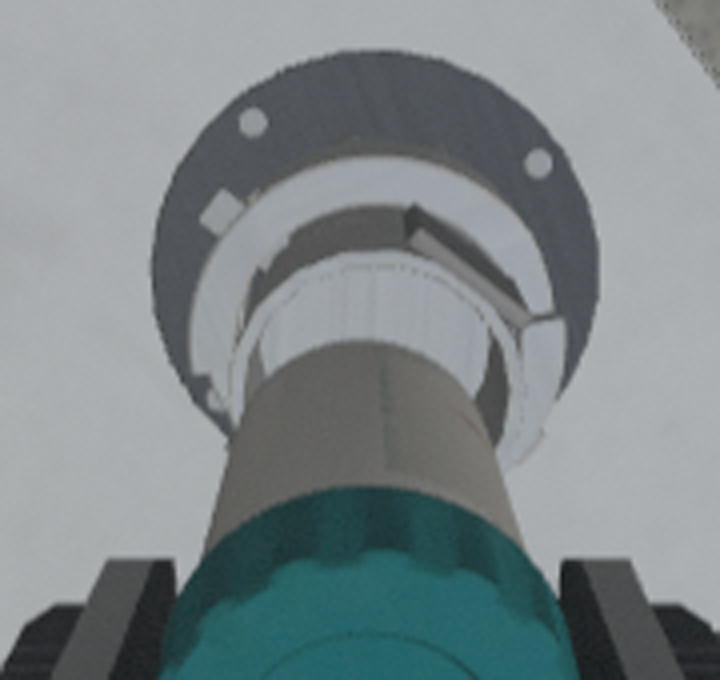

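View pics/s14c.png

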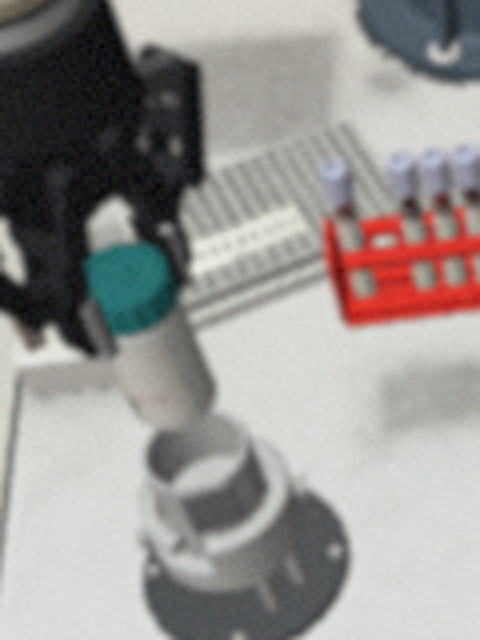

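Run:
```python
from h import *
from scipy.optimize import least_squares
w=dict(np.load('w14.npz'))
P=lambda u,v,z: ray(w,230+u/4,100+v/4,z)[:2]
def fit(pts,z,r):
    p=np.array([P(u,v,z) for u,v in pts])
    s=least_squares(lambda a:np.hypot(*(p-a[:2]).T)-r,[.41,-.3]);return s.x,np.abs(s.fun).max()
print('rim',fit([(231,390),(245,335),(270,295),(310,265),(370,250),(430,262),(480,295),(512,340),(524,390)],.112,.0265))
print('ring',fit([(190,340),(215,260),(265,200),(320,167),(375,156),(440,165),(500,210),(540,265)],.077,.038))
b=.2203-.0711
print('cont bottom',fit([(250,410),(275,375),(320,347),(365,340),(415,347),(455,370),(480,400)],b,.0195))
print('cap',)
```

```text
rim (array([ 0.41218026, -0.30218712]), np.float64(0.0006811328308518501))
ring (array([ 0.41276265, -0.30218822]), np.float64(0.0013766227372566317))
cont bottom (array([ 0.41169079, -0.30058503]), np.float64(0.00023863390980487925))
cap
```

>>> arm_command([
  [[0.5,-1.5,-8],0,1],
  [[0,0,-15],0,1],
  [[0,0,-15],0,1],
  [[0,0,-12],0,1],
  [[0,0,-10],0,1],
  [[0,0,-8],0,1],
  [[0,0,-4],0,1],
  [[0,0,0],0,1],
  [[0,0,0],0,1],
])

```text
t: 22.02
tcp_pos: [0.4134, -0.3023, 0.1486]
tool_rot: [0.954, 0.301, 0.0, 0.0]
force: [-0.4, 0.0, -1.1]
finger_gap: 0.481
```

```bash
python3 shot.py wrist w15; python3 -c "
from h import *
im=cv2.imread('pics/w15.png');crop(im,230,100,180,170,4,'pics/w15c.png')"
```

```text
22.025 [ 0.4134 -0.3023  0.1486] th 35.05 tilt [0.0002 0.0004] F [-0.4  0.  -1.1] gap 0.481 q [-0.85  0.52  1.8   0.    0.82  0.11]
```

View pics/w15c.png

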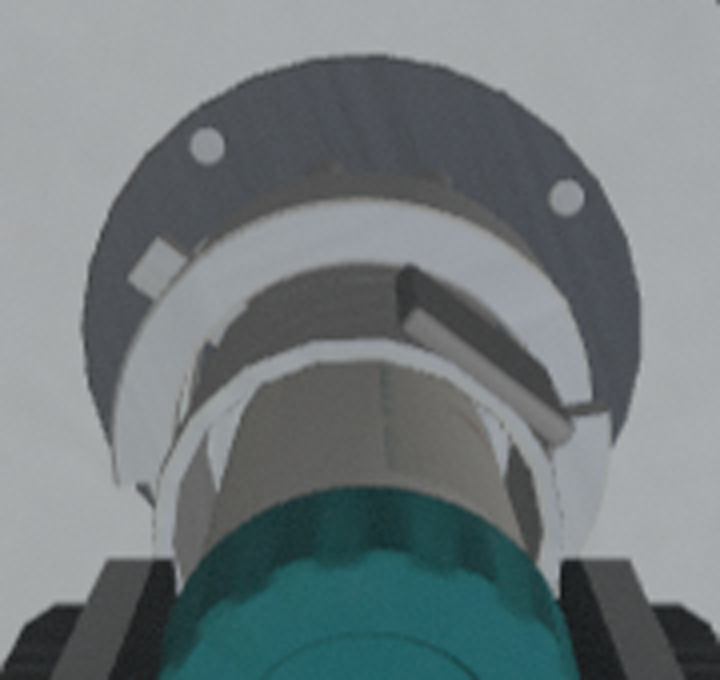

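>>> arm_command([
  [[0,0,-2],0,1],
  [[0,0,-1.5],0,1],
  [[0,0,-1],0,1],
  [[0,0,-1],0,1],
  [[0,0,0],0,1],
  [[0,0,0],0,1],
])

```text
t: 22.82
tcp_pos: [0.4133, -0.3021, 0.1431]
tool_rot: [0.954, 0.301, 0.0, 0.0]
force: [-0.2, 1.1, 4.3]
finger_gap: 0.485
```

>>> arm_command([
  [[0,0,0],0,0.2],
  [[0,0,0],0,-0.4],
  [[0,0,0],0,-1],
  [[0,0,0],0,-1],
  [[0,0,0],0,-1],
  [[0,0,15],0,-1],
  [[0,0,40],0,-1],
  [[0,0,40],0,-1],
  [[0,0,20],0,-1],
  [[0,0,0],0,-1],
  [[0,0,0],0,-1],
])

```text
t: 24.2
tcp_pos: [0.4127, -0.3016, 0.2574]
tool_rot: [0.954, 0.301, -0.0, -0.0]
force: [0.6, 0.4, -0.5]
finger_gap: 0.996
```

```bash
python3 shot.py wrist w16; python3 shot.py scene s16; python3 -c "
from h import *
im=cv2.imread('pics/w16.png');crop(im,220,80,200,170,4,'pics/w16c.png')
a=cv2.imread('pics/s16.png')
crop(a,140,120,310,140,2.5,'pics/s16c.png')"
```

```text
24.2 [ 0.4127 -0.3016  0.2574] th 35.06 tilt [-0.0002 -0.0005] F [ 0.6  0.4 -0.5] gap 0.996 q [-0.85  0.36  1.7  -0.    1.09  0.11]
24.25 [ 0.4126 -0.3014  0.257 ] th 35.05 tilt [-0.0004 -0.001 ] F [ 0.8 -0.2 -0.4] gap 1.002 q [-0.85  0.36  1.7   0.    1.09  0.11]
```

View pics/w16c.png

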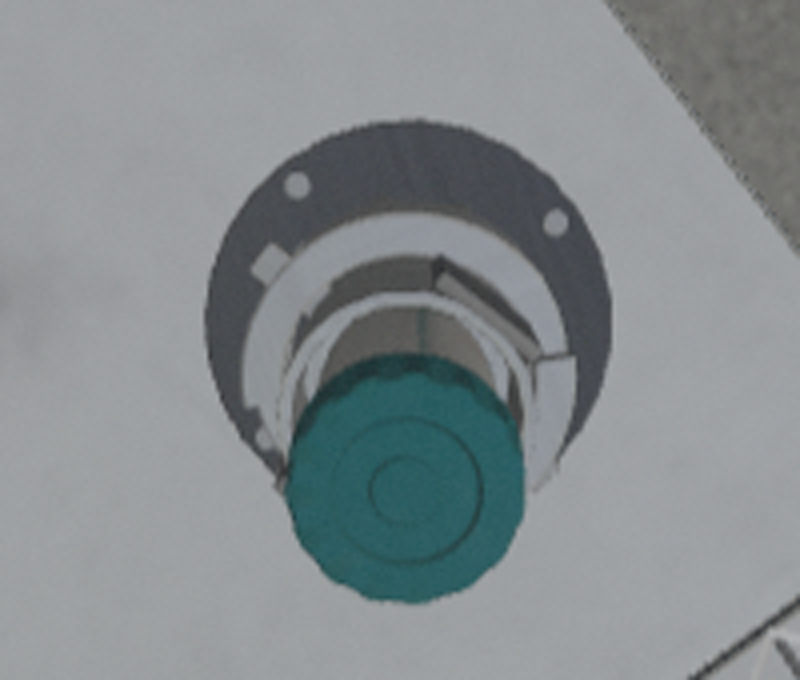

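View pics/s16c.png

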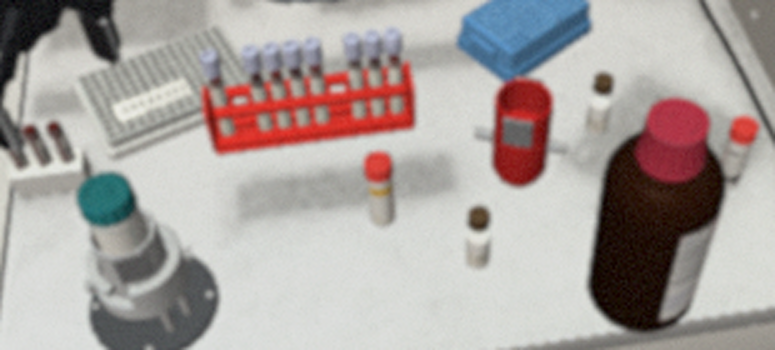

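The container stands upright in the locked holder, with the lug at w16c(270,265). The bystanders stand where they were, and the gripper is open and clear, so I'm handing in.

```bash
python3 -c "
from station import manip
print(manip.sign_off())"
```

```text
the job is handed in; nothing more can be done
None
```

The metal holder is locked in the bayonet stand, and the wide teal-cap container stands upright inside it, fully down. I handed in at about 24 s, with the gripper open and about 10 cm above the container.

- **Holder:** I gripped it across its grey pads and lowered its lugs through the entry slots onto the sill with about 4 N of contact. I then turned it 60° clockwise and lowered it about 6 mm into the notches. The arm's height change puts its underside at z = 12 mm, the locked height, and the wrist picture shows a lug in its notch.
- **Container:** I gripped it by the cap and set it down with about 5 N of contact. The arm's height puts its underside at z = 72 mm, which is the recess floor.
- **Last checks:** The final wrist and scene pictures show both parts upright and the holder still locked. The bystanders look as they did at the start, judged by eye and not re-measured. The highest force I read was under 7 N.
- **Disagreements:** The top camera placed things up to about 7 mm from where the wrist camera did, so I used the wrist camera. Separate wrist readings of the stand's centre differed by 1–2 mm. I split that difference, and everything went in without measurable side force.

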